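# Set the timed feeder's seed tray to its start line and lock the hub cap

### The job

Get the timed ground feeder ready: turn its white seed tray until the red start line faces the black pointer on the timer pod. Then fit the orange hub cap on the hub, push it down against the spring, turn it clockwise about a quarter turn until it locks with its grip bar pointing at the pod, and let go. Leave the other things on the bench where they stand.

Things in the scene. Friction and masses are not known exactly. Their poses are not given: they have to be found in the camera images.
- feeder: Timed ground feeder, fixed to the bench: a grey round base drum 264 mm across, 40 mm high, with a white turning seed tray on it. Origin: under its centre, on the tray's upright axis. Its -x side carries the grey timer pod, 62 mm (along x) by 84 mm (along y) by 90 mm high, 129 to 191 mm from the axis; the rest of the feeder is lower.
- tray (a joint): Angle of the seed tray about its axis, rad: 0 (or any whole turn) when the start line faces the pointer, growing counter-clockwise seen from above. No end stops; a gear drive makes it stiff (2 N at the rim) and it stays where left. Six dividers 4.5 mm thick, up to 74 mm above the bench, run from hub to rim every 60 degrees, one of them at the start line.
- start_line (a point): Red start line, 5 mm wide, over the tray's rim (its divider has a red top edge too); the point is on the rim's top, 117.5 mm from the axis. The rim is an upright wall 9 mm thick, outer radius 122 mm, top 85 mm above the bench; pinch it with one finger inside, one outside. Inside, the tray floor is at 47 mm; outside, the drum's top at 40 mm.
- pointer (a point): Tip of the black pointer on the timer pod's tray side: 123 mm from the axis towards the feeder's -x, 85 mm above the bench. The pod and pointer leave no room for a finger outside the rim there.
- hub (a point): Centre of the fixed hub's top, on the tray's axis, 80 mm above the bench. The hub is a grey collar 84 mm across with a white flange round a hole of radius 25 mm. Two opposite gaps in the flange, each 60 degrees wide and marked by green dots, admit the cap's lugs; red dots mark the locked direction, along the feeder's x axis. Axes as the feeder's.
- gap (a point): Middle of one entry gap of the hub's flange, 31 mm from the axis at the height of the hub's top, 77 degrees counter-clockwise (seen from above) from the feeder's x axis; the other gap is opposite. From here the cap turns clockwise: past 64 degrees the spring lifts the lugs 4 mm into the locked recesses, at 90 degrees a stop ends the turn (aim at 77).
- spring_plate (a joint): Travel (m) of the round black sprung plate in the hub, 0 at rest 8 mm below the hub's top, 0.0095 when fully down. It takes 3.6 N to start and 9.3 N at the bottom. The cap's lugs clear the flange for turning when the plate is more than 0.006 down; locked, it stands near 0.002.
- hub_cap: Orange bayonet hub cap, 0.09 to 0.14 kg, at first upright on the bench. Origin: centre of its underside. A stem of radius 21 mm (foot tapered to 16 mm) with two opposite lugs 64 mm over their ends along x, 16 mm wide, 6 mm thick, flush with the underside; a disc 96 mm across at 20 to 28 mm height; a grip bar on top.
- cap_bar (a point): Middle of the cap's grip bar, 46 mm above the cap's underside. The bar is 64 mm long (along the cap's x, above the lugs), 20 mm thick, from 28 to 58 mm above the underside. With the cap's lugs in the gaps and resting on the spring, its underside is 8 mm below the hub's top; pressed fully down 17.5 mm; locked 10 mm.
- bird_feeder: White plastic tube bird feeder with twist cap, upright, 92 mm across (perches 114 mm), 238 mm high, wire hanger to 276 mm. Origin: centre of its underside. To be left alone.
- tumbler: Glass tumbler, upright, 84 mm across and 140 mm high. Origin: centre of its underside. To be left alone.
- plant_pot: Green hard silicone plant pot, upright, 124 mm across and 120 mm high. Origin: centre of its underside. To be left alone.
- trowel: Steel hand trowel lying flat along its own x, from -125 mm (end of the wooden handle, 30 mm high) to 141 mm (point), blade 78 mm wide. Origin: under its middle. To be left alone.
Things that resemble listed ones, but are neither listed nor needed, are in the scene too. Of the things that look like the hub_cap, take the one that is farthest to the robot's left at the start.

How it is judged:
On the way, in this order (a step that is already met when the one before it is completed fails the run):
1. the tray's start line faces the pointer, within 7 mm along the rim (y of start_line in the frame of feeder between -0.007 and 0.007 m and x of start_line in the frame of feeder below 0 m), for 0.3 s.
2. the hub cap is down in the collar, turned and locked (horizontal distance between hub_cap and hub below 0.006 m and angle between the x axis of hub_cap and the x axis of feeder, either way round below 0.28 rad and z of hub_cap in the frame of hub below -0.007 m), for 0.2 s.
At the end, for the whole second after the job is handed in: The start line stands within 7 mm (along the rim) of the pointer; the hub cap is upright, within 6 mm of the hub's axis, its bar within 16 degrees of the feeder's x axis, its underside 7 to 12.5 mm below the hub's top (lugs sprung up under the flange), and at rest (all of step 1 and all of step 2 and z of hub_cap in the frame of hub above -0.0125 m and angle between hub_cap's own z axis and vertical below 0.08 rad and linear speed of hub_cap below 0.02 m/s); the robot touches nothing.
It fails at once if a bystander pushed more than 25 mm or tipped (distance of any of bird_feeder, tumbler, plant_pot, trowel from where it was at the start of the episode above 0.025 m or angle between any of bird_feeder, tumbler, plant_pot's own z axis and vertical above 0.3 rad).
It also fails if it takes over 72 s, if anything falls off the work surface, if the arm or the gripper's body presses on something with over 40 N, if the wrist force passes 120 N, or if a joint passes its speed limit or range.

### The arm

A 6-joint arm with a two-finger parallel gripper is mounted at the origin on the work surface. World frame = base frame: x ahead of the robot, y to its left, z up, the work surface at z = 0. Lengths are in m, angles in rad, forces in N, time in s.
With the tool pointing down it reaches from about 0.35 to 0.725 m from the base axis. Payload 4.3 kg.
Tool frame: the origin (TCP) lies midway between the tips of the shut fingers; the grasp point (between the pads) lies 19 mm behind it (ctrl.hold_point_z is the y of the grasp point in the tool frame, in m); y points along the fingers, z is the direction in which the jaws open and shut, and the axes are right-handed (so a half turn about y gives the same grasp; the last joint's range is limited). The gripper opens to 85 mm and grips with 20 to 120 N. Pads are 22 mm wide; open, the fingers measure 114 mm over their backs; the gripper's body (76 mm by 85 mm) begins 54 mm behind the grasp point. The pads swing forward as they close: fully open they stand 13 mm farther back than shut.
Start: joints at [-1.216, 0.377, 0.081, 1.274, 0, 1.46], TCP at [0.258, -0.514, 0.231] pointing down, gripper open.
Joint ranges: [-2.72, 2.72], [-0.84, 1.66], [-1.02, 1.22], [-1.77, 2.12], [-1.37, 1.28], [-3.14, 3.14]. Speed limits (rad/s): [2.57, 2.57, 3.14, 3.14, 3.14, 3.14].

### API

Orientations are given as a 3x3 rotation matrix whose columns are the frame's x, y, z axes.
In Python, from workcell import ctrl gives the robot as it stands.
- The arm moves only by the tool play_rows, never from a script. Its arguments are lists of equal length, an entry for each row: "claw": the opening, from 0 (shut) to 1 (fully open); "offset": the shift along the world's x, y, z in mm, a list of three; "yaw": the turn about the world's z in rad. In form: {"claw": [claw, ...], "offset": [[tx, ty, tz], ...], "yaw": [yaw, ...]}. A call has 1 to 8 rows; each row shifts and turns the commanded pose from where the row before left it; what a row does not reach is not made up. A row lasts 1/12 s, in which the tool goes at most 41.7 mm and 7.16 degrees, less where a joint would pass 70% of its speed; a pose out of reach is approached as far as the arm can. A call is refused whole if a number of a shift passes 41.7 or a number of a turn 0.125, either way. A call with a gripper value outside its range is refused whole. The fingers move at their own pace and stop on an object; "newtons" is the grip in N (left out, the last holds). Time passes only in rows, so rows that do not move let the fingers close. It gives the time, the measured TCP pose, the force and the opening at its end, in the units of the state.
- ctrl.sense(): the state, without advancing time (a new reading comes with each control period).
- ctrl.get_image(name): name is "scene" or "top" or "wrist"; returns the picture (480x640x3 uint8, red, green, blue); there is no depth.
- ctrl.calibration(name): a dict with "camera_matrix" (3x3 intrinsics, pixels), "k1" (the pictures are not rectified: a ray, as slopes to the right and down, at radius r is drawn at 1 + k1 r^2 times it, then the intrinsics apply), "pose" (4x4, takes a point from camera to world coordinates). Camera axes: x right, y down, z forward; pixel columns grow to the right and rows downward; lengths in m; the calibration is good to about 2 mm. A picture is of the moment at which its call begins: read the wrist's pose just before it. calibration takes no time and is no camera call; for the wrist camera it gives the pose at the moment of the call.
- ctrl.hand_in(): hands the job in, once; it reports no verdict.
The state is a dict: "time_s": time; "q": joint angles; "dq": joint speeds; "joint_torque": joint torques, N m; "position": TCP position; "ee_rot": TCP orientation; "wrist_force": force on the tool from outside, world axes, zero at the start; "wrist_torque": the same for the moment, N m; "gripper_width": finger opening in m.
Only numpy, scipy, OpenCV 4.12 (cv2) and the standard library are available. Lean on these libraries where they do the work, as an engineer would, in place of code of your own. Each camera call takes 0.05 s, during which the arm holds its last target.

## Working session

There is one attempt and no reset: what is moved stays moved. The work goes in short steps, Python scripts to look and compute and a tool call to move; the robot and the scene stay as the last step left them, time stands still between calls to the robot, and variables do not carry over. Pictures are saved under pics/ and viewed, and the job is handed in when it is done.

Besides the shell and the picture viewer there is one more tool, called by a JSON object that holds its "name" and its "arguments", one argument or row to a line. play_rows: Moves the arm, as the interface text tells. Its arguments: {"type":"object","properties":{"claw":{"type":"array"},"offset":{"type":"array"},"yaw":{"type":"array"},"newtons":{"type":"number"}},"required":["claw","offset","yaw"]}

```bash
ls; mkdir -p pics; python3 - <<'E'
from workcell import ctrl
import cv2
s=ctrl.sense();print(s['time_s'],s['position'],s['ee_rot'],s['gripper_width'],ctrl.hold_point_z)
for n in('scene','top','wrist'):
    c=ctrl.calibration(n);print(n,c)
    cv2.imwrite(f'pics/{n}0.png',ctrl.get_image(n)[:,:,::-1])
E
```

```text
pics
0.0 [ 0.25752174 -0.51338507  0.23034897] [[-8.93911727e-01 -7.29178404e-04  4.48242448e-01]
 [-4.48242995e-01  1.90771448e-03 -8.93909715e-01]
 [-2.03298953e-04 -9.99997914e-01 -2.03217746e-03]] 0.08578809683167148 -0.0187
scene {'camera_matrix': array([[492.60015745,   0.        , 319.37640401],
       [  0.        , 492.60015745, 244.6922886 ],
       [  0.        ,   0.        ,   1.        ]]), 'k1': -0.023489171627177983, 'pose': array([[-0.84422462,  0.41904968, -0.3341888 ,  0.84092791],
       [ 0.53589465,  0.64818708, -0.54099023,  0.57495547],
       [-0.01008491, -0.63580726, -0.77178198,  0.93620179],
       [ 0.        ,  0.        ,  0.        ,  1.        ]])}
top {'camera_matrix': array([[440.15507028,   0.        , 318.21399793],
       [  0.        , 440.15507028, 243.45081015],
       [  0.        ,   0.        ,   1.        ]]), 'k1': -0.09423404683308104, 'pose': array([[ 0.00776719, -0.99544128,  0.09505961,  0.36991903],
       [-0.99965386, -0.00533999,  0.0257613 , -0.00270941],
       [-0.02513624, -0.0952268 , -0.99513819,  1.02627952],
       [ 0.        ,  0.        ,  0.        ,  1.        ]])}
wrist {'camera_matrix': array([[385.53827852,   0.        , 320.94427117],
       [  0.        , 385.53827852, 237.62160796],
       [  0.        ,   0.        ,   1.        ]]), 'k1': -0.06863243804982581, 'pose': array([[ 0.44835567, -0.85923569, -0.24635589,  0.32041947],
       [-0.89385363, -0.43151231, -0.12174893, -0.48205915],
       [-0.00169457,  0.27479293, -0.96150194,  0.37316405],
       [ 0.        ,  0.        ,  0.        ,  1.        ]])}
```

View pics/top0.png

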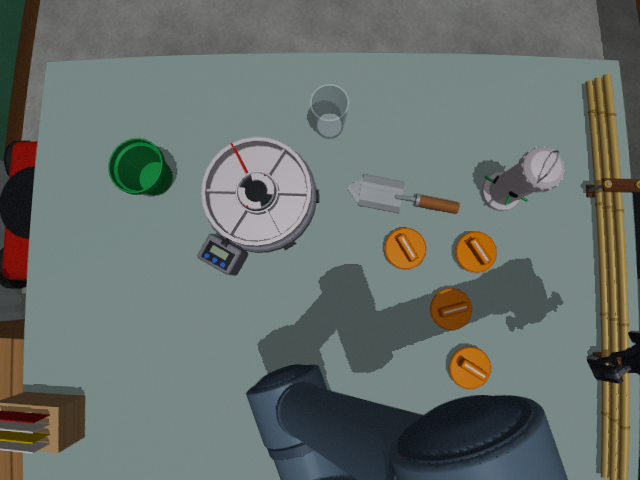

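View pics/scene0.png

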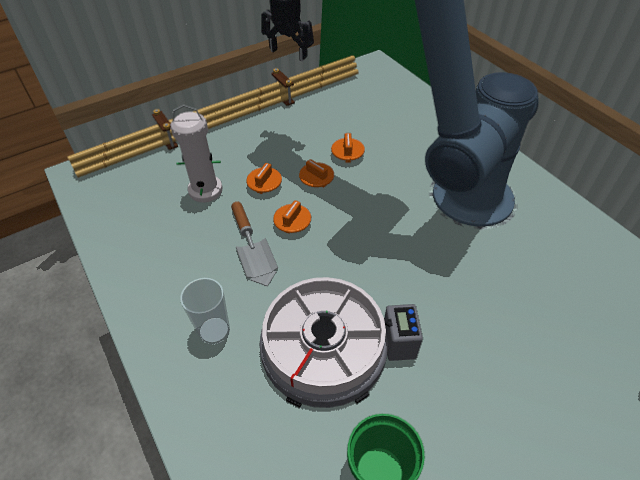

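```bash
cat > h.py <<'E'
import numpy as np,cv2
from workcell import ctrl
def ray(c,uv):
    uv=np.asarray(uv,float).reshape(-1,1,2)
    n=cv2.undistortPoints(uv,c['camera_matrix'],np.array([c['k1'],0,0,0.])).reshape(-1,2)
    d=np.c_[n,np.ones(len(n))]@c['pose'][:3,:3].T
    return c['pose'][:3,3],d
def onz(c,uv,z):
    o,d=ray(c,uv); return o+d*((z-o[2])/d[:,2])[:,None]
def proj(c,P):
    P=np.asarray(P,float).reshape(-1,3);R=c['pose'][:3,:3].T;t=-R@c['pose'][:3,3]
    return cv2.projectPoints(P,cv2.Rodrigues(R)[0],t,c['camera_matrix'],np.array([c['k1'],0,0,0.]))[0].reshape(-1,2)
def mask(im,lo,hi):
    return cv2.inRange(cv2.cvtColor(im,cv2.COLOR_RGB2HSV),np.array(lo),np.array(hi))
def fitcirc(p):
    A=np.c_[2*p[:,:2],np.ones(len(p))];s=np.linalg.lstsq(A,(p[:,:2]**2).sum(1),rcond=None)[0]
    return s[:2],np.sqrt(s[2]+s[:2]@s[:2])
E
python3 - <<'E'
from h import *
for n in('top','scene'):
    im=cv2.imread(f'pics/{n}0.png')[:,:,::-1].copy();c=ctrl.calibration(n)
    m=mask(im,(5,180,90),(18,255,255))
    cs,_=cv2.findContours(m,cv2.RETR_EXTERNAL,cv2.CHAIN_APPROX_NONE)
    for k in cs:
        if cv2.contourArea(k)>200:
            h=cv2.convexHull(k)[:,0]; w=onz(c,k[:,0],0.026); cc,r=fitcirc(w); print(n,'cap',k[:,0].mean(0),cc,r)
    v=mask(im,(0,120,90),(4,255,255))|mask(im,(174,120,90),(180,255,255))
    n2,l,st,ce=cv2.connectedComponentsWithStats(v)
    for i in range(1,n2):
        if st[i,4]>3: print(n,'red',st[i],ce[i])
    print()
    if n=='top': crop=im[120:290,185:335]; 
    else: crop=im[260:420,240:440]
    cv2.imwrite(f'pics/{n}_crop.png',cv2.resize(crop,None,fx=4,fy=4 if n=='scene' else 3.5,interpolation=cv2.INTER_CUBIC)[:600,:800,::-1])
    cv2.imwrite(f'pics/{n}_cap.png',cv2.resize(im[220:340,380:500] if n=='top' else im[130:240,240:370],None,fx=5,fy=5)[:600,:800,::-1])
E
```

```text
top cap [469.46551724 367.42241379] [ 0.18762171 -0.31904252] 0.046019299563397544
top cap [450.60344828 308.53448276] [ 0.31939723 -0.27733933] 0.045792573029180585
top cap [475.52631579 251.50877193] [ 0.44905139 -0.33709224] 0.04595887255695476
top cap [404.82608696 248.11304348] [ 0.45622587 -0.17459276] 0.04611271881189782
top red [ 10 141  27  36 659] [ 22.68892261 155.84522003]
top red [231 143   3   4   6] [231.83333333 144.66666667]
top red [233 148  15  25  65] [240.         159.86153846]
top red [   2  228   27   51 1027] [ 15.10710808 255.26679649]
top red [  0 419  33   5  55] [ 16.12727273 420.98181818]

scene cap [291.31034483 215.97701149] [ 0.45528717 -0.17498901] 0.03945714148552074
scene cap [263.11949686 177.05031447] [ 0.44583347 -0.33963276] 0.04082622010869265
scene cap [316.81578947 172.65131579] [ 0.32419143 -0.27877554] 0.03948510834926959
scene cap [347.6635514  146.53271028] [ 0.18797299 -0.32190654] 0.04610045186085811
scene red [302 329   3   2   4] [303.   329.25]
scene red [290 348  23  32 116] [302.06034483 363.14655172]
```

View pics/top_crop.png

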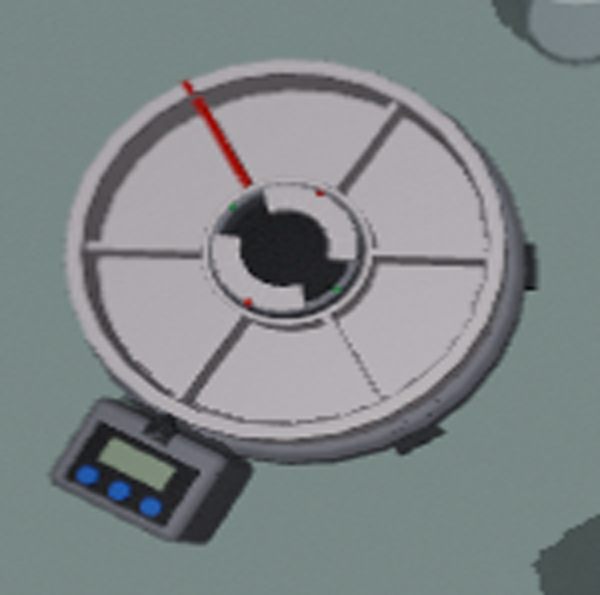

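View pics/scene_crop.png

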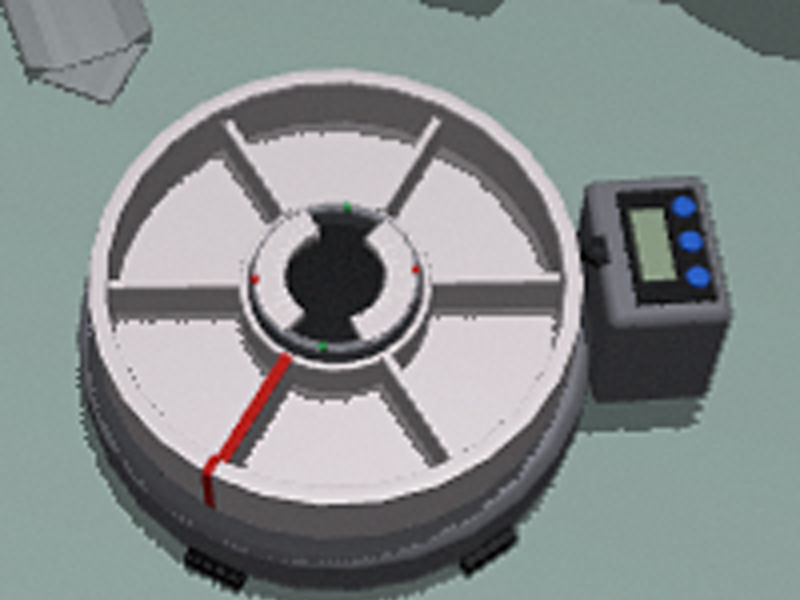

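View pics/top_cap.png

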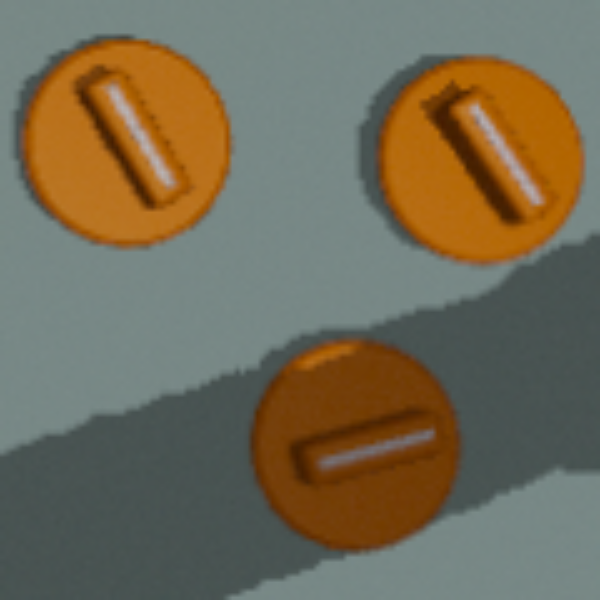

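```bash
python3 - <<'E'
from h import *
for n in('top','scene'):
    im=cv2.imread(f'pics/{n}0.png')[:,:,::-1].copy();c=ctrl.calibration(n)
    hsv=cv2.cvtColor(im,cv2.COLOR_RGB2HSV)
    x0,y0,x1,y1=(200,130,325,260) if n=='top' else (255,270,395,400)
    sub=np.zeros(im.shape[:2],bool);sub[y0:y1,x0:x1]=1
    # small dots
    for nm,mm in(('red',((hsv[...,0]<6)|(hsv[...,0]>172))),('green',(hsv[...,0]>45)&(hsv[...,0]<75))):
        m=(mm&(hsv[...,1]>(90 if nm=='red' else 90))&(hsv[...,2]>60)&sub).astype(np.uint8)
        k,l,st,ce=cv2.connectedComponentsWithStats(m)
        for i in range(1,k): print(n,nm,st[i,4],ce[i],onz(c,[ce[i]],0.08)[0])
    m=((hsv[...,2]>165)&(hsv[...,1]<40)&sub).astype(np.uint8)*255
    cs,_=cv2.findContours(m,cv2.RETR_EXTERNAL,cv2.CHAIN_APPROX_NONE)
    k=max(cs,key=len)
    k=cv2.convexHull(k)[:,0];w=onz(c,k,0.085)
    cc,r=fitcirc(w)
    for _ in range(5):
        e=np.hypot(*(w[:,:2]-cc).T)-r; ok=abs(e)<0.0025; cc,r=fitcirc(w[ok])
    print(n,'rim',cc,r,ok.sum(),len(ok),np.abs(e[ok]).mean())
    # hub dark plate at z~.072
E
```

```text
top red 87 [239.24137931 158.43678161] [0.64950177 0.19914229 0.08      ]
top red 3 [264.33333333 174.66666667] [0.61227192 0.14200435 0.08      ]
top red 5 [246.6 206.2] [0.54157365 0.17960593 0.08      ]
top green 3 [242.66666667 178.66666667] [0.60336    0.19005831 0.08      ]
top green 2 [268.5 202. ] [0.55095191 0.13144534 0.08      ]
top rim [0.57644873 0.16018404] 0.11997926345785427 45 45 0.00021566704200651272
scene red 4 [343.5 326.5] [0.5425838  0.17802831 0.08      ]
scene red 5 [303.2 329.4] [0.61315495 0.1404135  0.08      ]
scene red 146 [300.45205479 365.95890411] [0.65790886 0.20429442 0.08      ]
scene green 4 [326.5 311.5] [0.55205536 0.13070004 0.08      ]
scene green 6 [320.16666667 345.83333333] [0.6042964  0.18890694 0.08      ]
scene rim [0.5779748  0.15931834] 0.12128426287441134 50 50 0.00022659941417920216
```

```bash
python3 - <<'E'
from h import *
C=np.array([.5773,.1601])
for n in('top','scene'):
    im=cv2.imread(f'pics/{n}0.png')[:,:,::-1].copy();c=ctrl.calibration(n)
    hsv=cv2.cvtColor(im,cv2.COLOR_RGB2HSV)
    m=((hsv[...,0]<6)|(hsv[...,0]>172))&(hsv[...,1]>90)&(hsv[...,2]>60)
    x0,y0,x1,y1=(228,135,252,174) if n=='top' else (285,340,318,385)
    s=np.zeros_like(m);s[y0:y1,x0:x1]=1
    v,u=np.nonzero(m&s)
    w=onz(c,np.c_[u,v],.074)[:,:2]-C; r=np.hypot(*w.T);a=np.degrees(np.arctan2(w[:,1],w[:,0]))
    k=(r>.05)&(r<.105);print(n,'line',np.median(a[k]),a[k].std(),k.sum())
    w=onz(c,np.c_[u,v],.085)[:,:2]-C; r=np.hypot(*w.T);a=np.degrees(np.arctan2(w[:,1],w[:,0]));k=(r>.113)&(r<.123);print(' rim',np.median(a[k]),k.sum())
    # cap
    x0,y0,x1,y1=(380,222,430,275) if n=='top' else (268,195,318,240)
    sub=im[y0:y1,x0:x1]; h=hsv[y0:y1,x0:x1]
    st=(h[...,1]<110)&(h[...,2]>150)
    k,l,S,ce=cv2.connectedComponentsWithStats(st.astype(np.uint8))
    for i in range(1,k):
        if S[i,4]>8:
            vv,uu=np.nonzero(l==i);w=onz(c,np.c_[uu+x0,vv+y0],.058)[:,:2]
            d=np.linalg.svd(w-w.mean(0))[2][0];t=(w-w.mean(0))@d
            print(n,'stripe',S[i,4],w.mean(0),(w.mean(0)+d*(t.max()+t.min())/2),np.degrees(np.arctan2(d[1],d[0]))%180,np.ptp(t))
    cv2.imwrite(f'pics/{n}_cap2.png',cv2.resize(sub,None,fx=10,fy=10,interpolation=cv2.INTER_NEAREST)[:,:,::-1])
E
```

```text
top line 28.517519039733017 1.409505562372229 64
 rim 28.754770189622135 6
top stripe 50 [ 0.45734447 -0.17450053] [ 0.45679734 -0.17482936] 31.006245739009927 0.05052633538721836
scene line 27.594768293763185 1.622598242569726 97
 rim 27.91068200739997 16
scene stripe 1005 [ 0.45838824 -0.16032558] [ 0.46095189 -0.14675437] 79.30267618432877 0.17230066188467114
scene stripe 30 [ 0.45640365 -0.17689931] [ 0.45687617 -0.17661743] 30.817876904459336 0.04850008118778949
```

View pics/top_cap2.png

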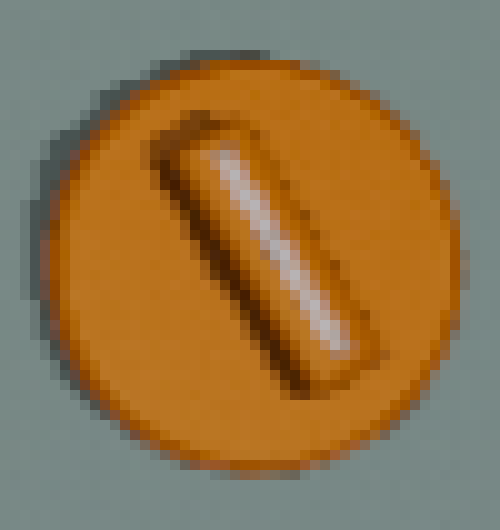

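{"name": "play_rows", "arguments": {
  "claw": [1, 1, 1, 1, 1, 1, 1, 1],
  "offset": [
    [-10, 35, 3],
    [-10, 35, 3],
    [0, 40, 0],
    [0, 40, 0],
    [0, 40, 0],
    [0, 40, 0],
    [0, 40, 0],
    [0, 40, 0]
  ],
  "yaw": [0.12, 0.12, 0.12, 0.12, 0.12, 0.12, 0.12, 0.12]
}}

```text
time_s: 0.82
position: [0.2371, -0.202, 0.237]
ee_rot: [[-0.141, 0.0, 0.99], [-0.99, 0.0, -0.141], [-0.0, -1.0, 0.0]]
wrist_force: [1.1, -0.3, 0.8]
gripper_width: 0.0855
```

{"name": "play_rows", "arguments": {
  "claw": [1, 1, 1, 1, 1, 1, 1, 1],
  "offset": [
    [25, 40, 0],
    [25, 40, 0],
    [25, 40, 0],
    [25, 40, 0],
    [25, 40, 0],
    [25, 40, -5],
    [25, 40, -10],
    [25, 40, -15]
  ],
  "yaw": [0.04, 0.04, 0.04, 0.04, 0.04, 0.04, 0.04, 0.036]
}}

```text
time_s: 1.48
position: [0.4141, 0.0784, 0.2122]
ee_rot: [[0.172, 0.003, 0.985], [-0.985, -0.0, 0.172], [0.001, -1.0, 0.003]]
wrist_force: [1.7, -1.0, 0.2]
gripper_width: 0.0854
```

{"name": "play_rows", "arguments": {
  "claw": [1, 1, 1, 1],
  "offset": [
    [16, 15, -20],
    [9, 7, -20],
    [0, 0, -10],
    [0, 0, 0]
  ],
  "yaw": [0, 0, 0, 0]
}}

```text
time_s: 1.82
position: [0.4359, 0.0986, 0.1589]
ee_rot: [[0.171, -0.006, 0.985], [-0.985, -0.001, 0.171], [-0.0, -1.0, -0.006]]
wrist_force: [0.3, -0.1, 0.3]
gripper_width: 0.0852
```

```bash
python3 - <<'E'
from h import *
s=ctrl.sense();print(s['time_s'],s['position'],s['q'],s['ee_rot'][:,2] if hasattr(s['ee_rot'],'shape') else s['ee_rot'])
cv2.imwrite('pics/w1.png',ctrl.get_image('wrist')[:,:,::-1])
E
```

```text
1.8167 [0.43586741 0.09856421 0.15889078] [ 8.03125246e-02  1.64573352e-01 -3.98259380e-01  1.01349050e+00
 -6.91677991e-05  1.47943118e+00] [ 0.98528435  0.17083437 -0.00551013]
```

View pics/w1.png

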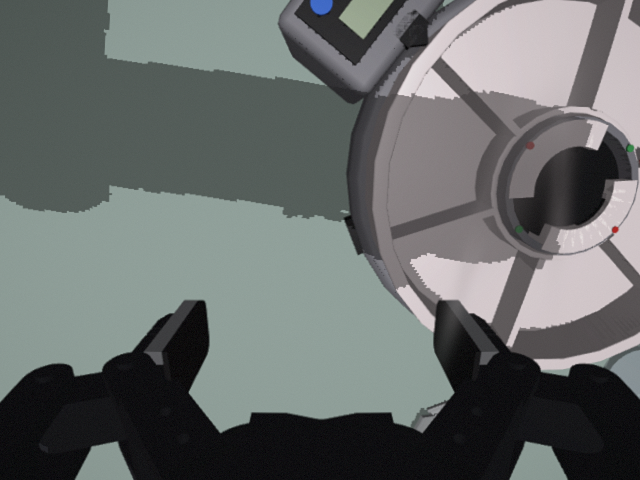

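```bash
python3 - <<'E'
from h import *
c=ctrl.calibration('wrist');p=onz(c,[[530,146],[615,229],[630,149],[519,230]],.08);print(p)
d=p[1]-p[0];print(p[:2].mean(0),p[2:].mean(0),np.degrees(np.arctan2(d[1],d[0])))
E
```

```text
[[0.54474581 0.17911888 0.08      ]
 [0.61528072 0.14122426 0.08      ]
 [0.60674634 0.18960321 0.08      ]
 [0.5534277  0.12974017 0.08      ]]
[0.58001327 0.16017157 0.08      ] [0.58008702 0.15967169 0.08      ] -28.24675277797745
```

{"name": "play_rows", "arguments": {
  "claw": [1, 1, 1, 1, 1, 1],
  "offset": [
    [13, 21, 0],
    [13, 20, 0],
    [0, 0, -25],
    [0, 0, -20],
    [0, 0, 0],
    [0, 0, 0]
  ],
  "yaw": [0, 0, 0, 0, 0, 0]
}}

```text
time_s: 2.37
position: [0.4629, 0.1385, 0.1169]
ee_rot: [[0.168, -0.002, 0.986], [-0.986, -0.0, 0.168], [0.0, -1.0, -0.002]]
wrist_force: [-0.0, -0.1, 0.5]
gripper_width: 0.0856
```

{"name": "play_rows", "arguments": {
  "claw": [1, 1, 1, 1, 1, 1, 1, 1],
  "offset": [
    [0, 1, -20],
    [0, 0, -20],
    [0, 0, -18],
    [0, 0, 0],
    [0, 0, 0],
    [0, 0, 0],
    [0, 0, 0],
    [0, 0, 0]
  ],
  "yaw": [0, 0, 0, 0, 0, 0, 0, 0],
  "newtons": 20
}}

```text
time_s: 3.03
position: [0.4651, 0.1401, 0.0602]
ee_rot: [[0.169, 0.003, 0.986], [-0.986, 0.0, 0.169], [0.0, -1.0, 0.003]]
wrist_force: [0.2, 0.2, -0.6]
gripper_width: 0.0856
```

{"name": "play_rows", "arguments": {
  "claw": [0, 0, 0, 0, 0, 0, 0, 0],
  "offset": [
    [0, 0, 0],
    [0, 0, 0],
    [0, 0, 0],
    [0, 0, 0],
    [0, 0, 0],
    [0, 0, 0],
    [0, 0, 0],
    [0, 0, 0]
  ],
  "yaw": [0, 0, 0, 0, 0, 0, 0, 0]
}}

```text
time_s: 3.7
position: [0.4617, 0.1395, 0.0584]
ee_rot: [[0.168, -0.004, 0.986], [-0.986, -0.001, 0.168], [0.001, -1.0, -0.004]]
wrist_force: [-4.6, -1.6, 5.6]
gripper_width: 0.009
```

```bash
python3 - <<'E'
from h import *
s=ctrl.sense();print(s['time_s'],s['position'],s['wrist_force'],s['wrist_torque'],s['gripper_width'])
cv2.imwrite('pics/w2.png',ctrl.get_image('wrist')[:,:,::-1])
E
```

```text
3.7 [0.46167882 0.13948241 0.05842786] [-4.59669141 -1.57862091  5.59659866] [-0.25279051  0.88352867 -0.30036133] 0.008958422344468427
```

View pics/w2.png

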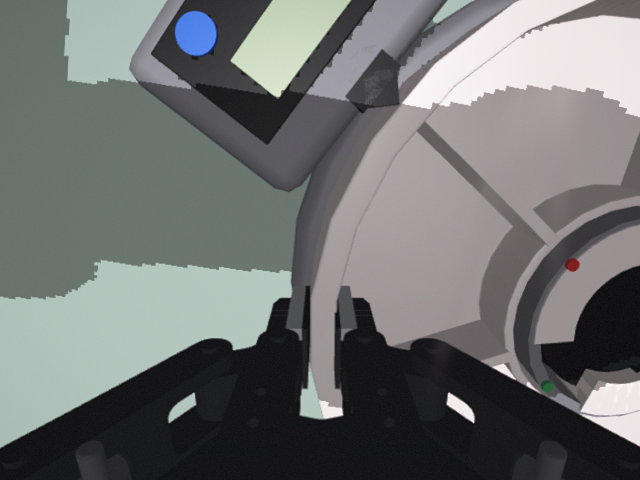

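```bash
python3 - <<'E'
import numpy as np
a=np.radians(190)
P=.1175*1000
for i in range(22):
    d=P*np.array([np.cos(a+.1)-np.cos(a),np.sin(a+.1)-np.sin(a)]);a+=.1;print(i,d.round(1),np.degrees(a).round(1))
E
```

```text
0 [  2.6 -11.5] 195.7
1 [  3.7 -11.1] 201.5
2 [  4.8 -10.7] 207.2
3 [  5.9 -10.2] 212.9
4 [ 6.9 -9.5] 218.6
5 [ 7.8 -8.8] 224.4
6 [ 8.6 -8. ] 230.1
7 [ 9.4 -7.1] 235.8
8 [10.  -6.1] 241.6
9 [10.6 -5.1] 247.3
10 [11. -4.] 253.0
11 [11.4 -2.9] 258.8
12 [11.6 -1.7] 264.5
13 [11.7 -0.5] 270.2
14 [11.7  0.6] 275.9
15 [11.6  1.8] 281.7
16 [11.4  2.9] 287.4
17 [11.   4.1] 293.1
18 [10.6  5.1] 298.9
19 [10.   6.2] 304.6
20 [9.3 7.1] 310.3
21 [8.6 8. ] 316.1
```

{"name": "play_rows", "arguments": {
  "claw": [0, 0, 0, 0],
  "offset": [
    [0, 0, 0],
    [0, 0, 0],
    [2.6, -11.5, 0],
    [0, 0, 0]
  ],
  "yaw": [0, 0, 0.1, 0],
  "newtons": 50
}}

```text
time_s: 4.08
position: [0.4649, 0.1261, 0.0585]
ee_rot: [[0.268, -0.003, 0.964], [-0.964, -0.004, 0.268], [0.003, -1.0, -0.004]]
wrist_force: [-3.9, -5.8, 4.9]
gripper_width: 0.0081
```

{"name": "play_rows", "arguments": {
  "claw": [0, 0, 0, 0, 0, 0, 0],
  "offset": [
    [3.7, -11.1, 0],
    [4.8, -10.7, 0],
    [5.9, -10.2, 0],
    [6.9, -9.5, 0],
    [7.8, -8.8, 0],
    [8.6, -8, 0],
    [0, 0, 0]
  ],
  "yaw": [0.1, 0.1, 0.1, 0.1, 0.1, 0.1, 0]
}}

```text
time_s: 4.67
position: [0.5051, 0.0679, 0.0585]
ee_rot: [[0.764, 0.0, 0.645], [-0.645, -0.003, 0.764], [0.002, -1.0, -0.002]]
wrist_force: [-1.6, -4.4, 2.9]
gripper_width: 0.008
```

```bash
python3 - <<'E'
from h import *
s=ctrl.sense();print(s['time_s'],s['position'],s['wrist_force'],s['gripper_width'])
d=s['position'][:2]-[.5773,.1601];print(np.hypot(*d),np.degrees(np.arctan2(d[1],d[0]))%360,np.degrees(np.arctan2(s['ee_rot'][1,2],s['ee_rot'][0,2])))
E
```

```text
4.6667 [0.50507427 0.06787652 0.05852544] [-1.56269559 -4.39343249  2.8513894 ] 0.008009494547752656
0.11713977422907135 231.93337692896193 49.85744977858867
```

{"name": "play_rows", "arguments": {
  "claw": [0, 0, 0, 0, 0, 0, 0, 0],
  "offset": [
    [9.4, -7.1, 0],
    [10, -6.1, 0],
    [10.6, -5.1, 0],
    [11, -4, 0],
    [11.4, -2.9, 0],
    [11.6, -1.7, 0],
    [11.7, -0.5, 0],
    [0, 0, 0]
  ],
  "yaw": [0.1, 0.1, 0.1, 0.1, 0.1, 0.1, 0.1, 0.02]
}}

```text
time_s: 5.33
position: [0.5824, 0.0432, 0.0586]
ee_rot: [[1.0, 0.003, -0.02], [0.02, 0.001, 1.0], [0.003, -1.0, 0.001]]
wrist_force: [4.7, 0.4, -4.0]
gripper_width: 0.008
```

```bash
python3 - <<'E'
from h import *
s=ctrl.sense();print(s['time_s'],s['position'],s['wrist_force'],s['gripper_width'])
d=s['position'][:2]-[.5773,.1601];print(np.hypot(*d),np.degrees(np.arctan2(d[1],d[0]))%360,np.degrees(np.arctan2(s['ee_rot'][1,2],s['ee_rot'][0,2])))
E
```

```text
5.3333 [0.58236758 0.04318507 0.05858364] [ 4.74349522  0.39904494 -3.98541156] 0.00799951836293034
0.1170247069968518 272.48188409424574 91.15812180125472
```

{"name": "play_rows", "arguments": {
  "claw": [0, 0, 0, 0, 0, 0, 0, 0],
  "offset": [
    [11.7, 0.9, 0],
    [11.6, 2, 0],
    [11.4, 3.2, 0],
    [11, 4.3, 0],
    [10.5, 5.4, 0],
    [9.9, 6.3, 0],
    [0, 0, 0],
    [0, 0, 0]
  ],
  "yaw": [0.1, 0.1, 0.1, 0.1, 0.1, 0.1, 0.02, 0]
}}

```text
time_s: 6.0
position: [0.6481, 0.0668, 0.0586]
ee_rot: [[0.804, 0.004, -0.595], [0.595, 0.003, 0.804], [0.005, -1.0, -0.0]]
wrist_force: [5.9, 4.4, -5.7]
gripper_width: 0.008
```

```bash
python3 - <<'E'
from h import *
s=ctrl.sense();print(s['time_s'],s['position'],s['wrist_force'],s['gripper_width'])
d=s['position'][:2]-[.5773,.1601];print(np.hypot(*d),np.degrees(np.arctan2(d[1],d[0]))%360,np.degrees(np.arctan2(s['ee_rot'][1,2],s['ee_rot'][0,2])))
im=ctrl.get_image('top');cv2.imwrite('pics/t2.png',cv2.resize(im[120:290,185:335],None,fx=4,fy=3.5,interpolation=cv2.INTER_CUBIC)[:,:,::-1])
cv2.imwrite('pics/w3.png',ctrl.get_image('wrist')[:,:,::-1])
E
```

```text
6.0 [0.6480705  0.06680432 0.05860144] [ 5.86740512  4.39426595 -5.65770551] 0.00797490811327938
0.11710058615666576 307.1825470209482 126.5057354512748
```

View pics/t2.png

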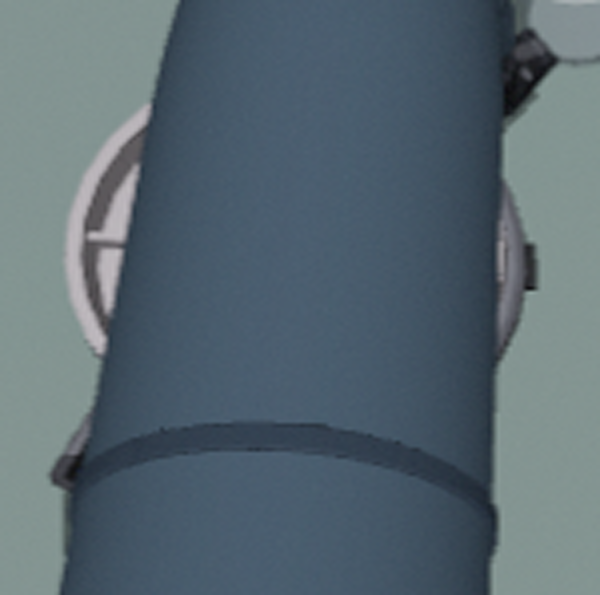

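View pics/w3.png

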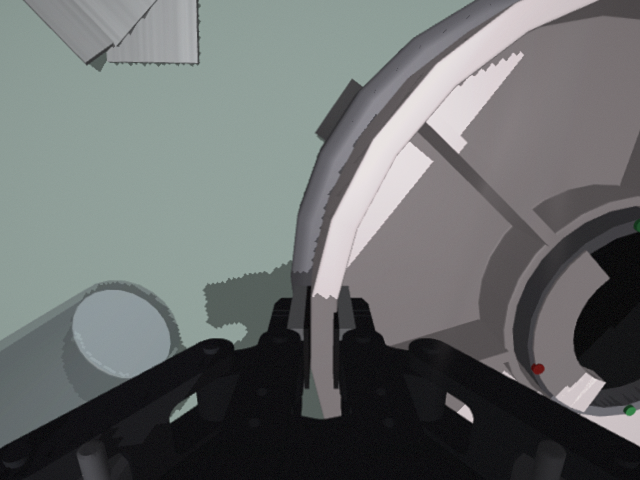

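```bash
python3 - <<'E'
from h import *
print(onz(ctrl.calibration('wrist'),[[122,335]],0.003),onz(ctrl.calibration('top'),[[330,126]],0.003),onz(ctrl.calibration('scene'),[[214,330]],0.003))
E
```

```text
[[7.56639011e-01 2.90245200e-05 3.00000000e-03]] [[ 0.75248223 -0.0024529   0.003     ]] [[ 0.75547963 -0.00132442  0.003     ]]
```

{"name": "play_rows", "arguments": {
  "claw": [0, 0, 0, 0],
  "offset": [
    [5.2, 4.1, 0],
    [5, 4.3, 0],
    [0, 0, 0],
    [0, 0, 0]
  ],
  "yaw": [0.05, 0.05, 0, 0]
}}

```text
time_s: 6.43
position: [0.6576, 0.0748, 0.0586]
ee_rot: [[0.741, 0.003, -0.672], [0.672, 0.002, 0.741], [0.004, -1.0, -0.0]]
wrist_force: [6.3, 4.2, -3.7]
gripper_width: 0.0079
```

```bash
python3 - <<'E'
from h import *
s=ctrl.sense();print(s['time_s'],s['position'],s['wrist_force'],s['gripper_width'])
d=s['position'][:2]-[.5773,.1601];print(np.hypot(*d),np.degrees(np.arctan2(d[1],d[0]))%360,np.degrees(np.arctan2(s['ee_rot'][1,2],s['ee_rot'][0,2])))
im=ctrl.get_image('scene');cv2.imwrite('pics/s3.png',cv2.resize(im[250:420,220:440],None,fx=3.5,fy=3.5,interpolation=cv2.INTER_CUBIC)[:,:,::-1])
E
```

```text
6.4333 [0.65757739 0.07477084 0.05860029] [ 6.25390573  4.20125022 -3.71599787] 0.007916409010762498
0.11715599028004092 313.2527551027288 132.1974863063275
```

View pics/s3.png

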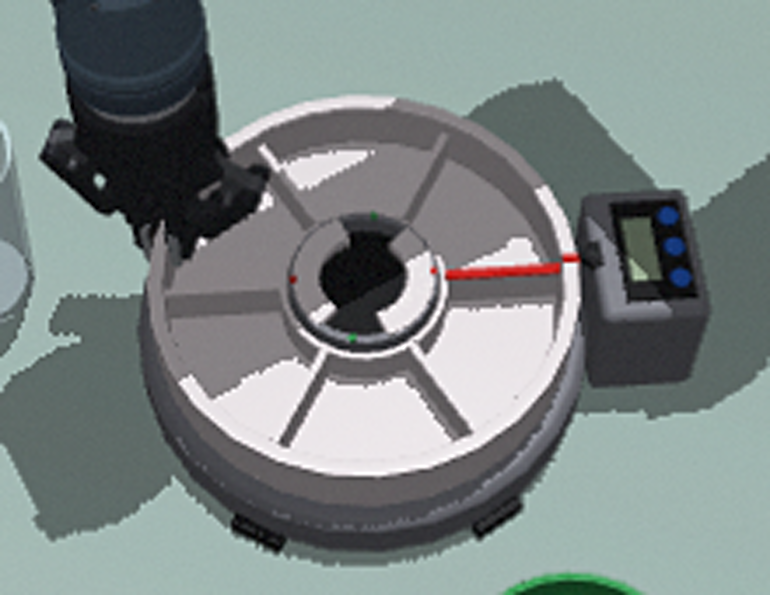

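```bash
cat > line.py <<'E'
from h import *
def line(im,c,C,aw):
    hsv=cv2.cvtColor(im,cv2.COLOR_RGB2HSV)
    m=((hsv[...,0]<6)|(hsv[...,0]>172))&(hsv[...,1]>110)&(hsv[...,2]>50)
    v,u=np.nonzero(m)
    for z,lo,hi in((.074,.055,.105),(.085,.113,.123)):
        w=onz(c,np.c_[u,v],z)[:,:2]-C;r=np.hypot(*w.T);a=np.degrees(np.arctan2(w[:,1],w[:,0]))
        k=(r>lo)&(r<hi)&(abs(a-aw)<12);print(z,a[k].mean().round(2) if k.any() else None,k.sum())
E
python3 - <<'E'
from line import *
im=ctrl.get_image('scene');c=ctrl.calibration('scene')
line(im,c,np.array([.5780,.1595]),152);line(im,c,np.array([.5773,.1601]),152)
E
```

```text
0.074 150.99 78
0.085 150.98 11
0.074 151.13 78
0.085 151.07 11
```

{"name": "play_rows", "arguments": {
  "claw": [0.4, 0.4, 0.4, 0.4, 0.4, 0.4, 0.4, 0.4],
  "offset": [
    [0, 0, 0],
    [0, 0, 0],
    [0, 0, 0],
    [0, 0, 0],
    [0, 0, 20],
    [0, 0, 40],
    [0, 0, 41],
    [0, 0, 41]
  ],
  "yaw": [0, 0, 0, 0, 0, 0, 0, 0],
  "newtons": 40
}}

```text
time_s: 7.2
position: [0.6549, 0.0732, 0.2018]
ee_rot: [[0.739, -0.002, -0.673], [0.673, -0.0, 0.739], [-0.002, -1.0, 0.001]]
wrist_force: [2.0, -0.3, 0.6]
gripper_width: 0.034
```

```bash
python3 - <<'E'
from line import *
s=ctrl.sense();print(s['time_s'],s['position'],s['wrist_force'],s['gripper_width'])
im=ctrl.get_image('scene');c=ctrl.calibration('scene')
line(im,c,np.array([.5780,.1595]),152)
E
```

```text
7.2 [0.65490592 0.07322638 0.20176674] [ 1.96308514 -0.31501004  0.56226104] 0.03396843663814421
0.074 150.92 78
0.085 150.98 11
```

{"name": "play_rows", "arguments": {
  "claw": [0.6, 0.6, 0.6, 0.6, 0.6, 0.6, 0.6, 0.6],
  "offset": [
    [-25, -31, 0],
    [-25, -31, 0],
    [-25, -31, 0],
    [-25, -31, -5],
    [-25, -31, -10],
    [-25, -31, -15],
    [-25, -31, -15],
    [-20, -26, -15]
  ],
  "yaw": [-0.04, -0.04, -0.04, -0.04, -0.037, 0, 0, 0]
}}

```text
time_s: 7.92
position: [0.46, -0.1698, 0.141]
ee_rot: [[0.857, 0.0, -0.515], [0.515, -0.001, 0.857], [-0.0, -1.0, -0.001]]
wrist_force: [0.4, -0.9, -1.4]
gripper_width: 0.0511
```

{"name": "play_rows", "arguments": {
  "claw": [0.6, 0.6, 0.6],
  "offset": [
    [0, 0, 0],
    [0, 0, 0],
    [0, 0, 0]
  ],
  "yaw": [0, 0, 0]
}}

```text
time_s: 8.17
position: [0.4625, -0.1683, 0.1417]
ee_rot: [[0.857, 0.001, -0.516], [0.516, 0.0, 0.857], [0.001, -1.0, -0.0]]
wrist_force: [-0.3, -0.1, -0.7]
gripper_width: 0.0512
```

```bash
python3 - <<'E'
from h import *
s=ctrl.sense();print(s['time_s'],s['position'],s['wrist_force'],s['gripper_width'])
print(np.degrees(np.arctan2(s['ee_rot'][1,2],s['ee_rot'][0,2])))
c=ctrl.calibration('wrist')
im=ctrl.get_image('wrist');cv2.imwrite('pics/w4.png',im[:,:,::-1])
hsv=cv2.cvtColor(im,cv2.COLOR_RGB2HSV)
m=mask(im,(5,180,60),(18,255,255));cs,_=cv2.findContours(m,cv2.RETR_EXTERNAL,cv2.CHAIN_APPROX_NONE)
for k in cs:
    if len(k)>80:
        h=cv2.convexHull(k)[:,0]
        for z in(.028,):
            w=onz(c,h,z);cc,r=fitcirc(w);print(h.mean(0),cc,r)
C=cs
E
```

```text
8.1667 [ 0.46245251 -0.1682682   0.14165783] [-0.32174942 -0.09636942 -0.69019475] 0.051220883852982076
121.03145154579938
[317.90384615 223.96153846] [ 0.45612555 -0.17524314] 0.046640531288433394
[109.74137931  84.82758621] [ 0.44883514 -0.33634754] 0.04699501164375033
[287.5     16.8125] [ 0.32135944 -0.27642448] 0.046304503748881176
```

View pics/w4.png

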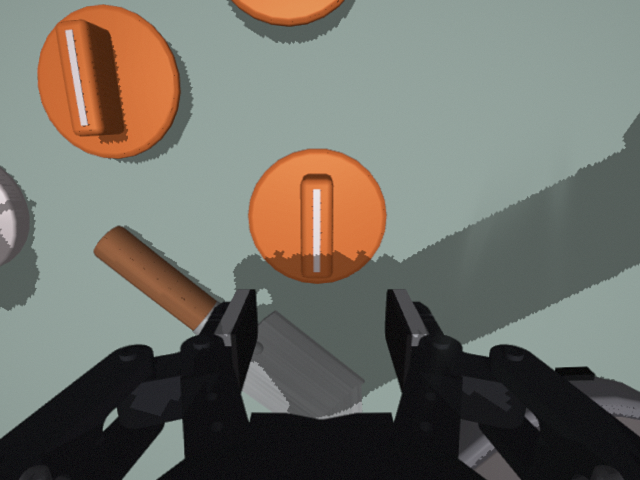

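{"name": "play_rows", "arguments": {
  "claw": [0.6, 0.6, 0.6, 0.6, 0.6, 0.6, 0.6, 0.6],
  "offset": [
    [-6, -7, -10],
    [0, 0, -30],
    [0, 0, -30],
    [0, 0, -20],
    [0, 0, 0],
    [0, 0, 0],
    [0, 0, 0],
    [0, 0, 0]
  ],
  "yaw": [0, 0, 0, 0, 0, 0, 0, 0]
}}

```text
time_s: 8.88
position: [0.4582, -0.1759, 0.0532]
ee_rot: [[0.856, 0.003, -0.517], [0.517, -0.002, 0.856], [0.002, -1.0, -0.003]]
wrist_force: [-0.1, -0.3, -0.7]
gripper_width: 0.051
```

{"name": "play_rows", "arguments": {
  "claw": [0.6, 0.6, 0.6, 0.6, 0.6],
  "offset": [
    [-2, 0, -10],
    [0, 0, -11],
    [0, 0, 0],
    [0, 0, 0],
    [0, 0, 0]
  ],
  "yaw": [0, 0, 0, 0, 0]
}}

```text
time_s: 9.3
position: [0.4551, -0.1758, 0.0315]
ee_rot: [[0.857, 0.002, -0.516], [0.516, -0.001, 0.857], [0.001, -1.0, -0.002]]
wrist_force: [0.8, -0.9, 0.0]
gripper_width: 0.0513
```

```bash
python3 - <<'E'
from h import *
s=ctrl.sense();print(s['time_s'],s['position'],s['wrist_force'],s['gripper_width'])
im=ctrl.get_image('wrist');cv2.imwrite('pics/w5.png',im[:,:,::-1])
E
```

```text
9.3 [ 0.45505573 -0.17581122  0.03146374] [ 0.76723733 -0.91160541  0.0353279 ] 0.051302203445158574
```

View pics/w5.png

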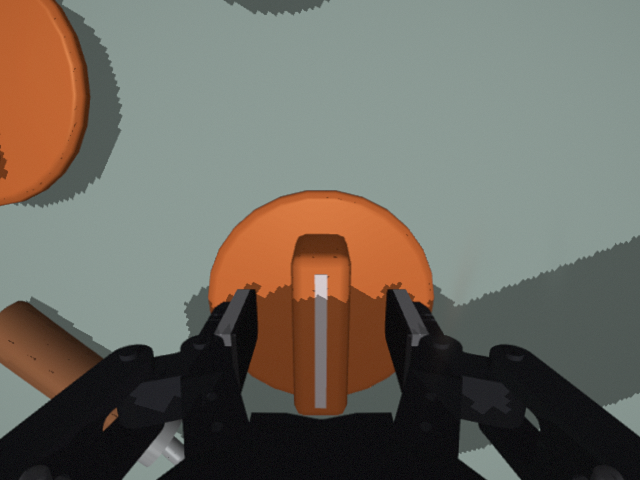

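{"name": "play_rows", "arguments": {
  "claw": [0.6, 0.6, 0, 0, 0, 0, 0, 0],
  "offset": [
    [1, 0.5, 1],
    [0, 0, 0],
    [0, 0, 0],
    [0, 0, 0],
    [0, 0, 0],
    [0, 0, 0],
    [0, 0, 0],
    [0, 0, 0]
  ],
  "yaw": [0, 0, 0, 0, 0, 0, 0, 0],
  "newtons": 60
}}

```text
time_s: 10.02
position: [0.4552, -0.175, 0.0315]
ee_rot: [[0.857, 0.0, -0.516], [0.516, -0.0, 0.857], [0.0, -1.0, -0.0]]
wrist_force: [0.4, 0.2, 2.8]
gripper_width: 0.0189
```

{"name": "play_rows", "arguments": {
  "claw": [0, 0, 0, 0, 0, 0, 0, 0],
  "offset": [
    [0, 0, 0],
    [0, 0, 15],
    [0, 0, 25],
    [0, 0, 30],
    [0, 0, 35],
    [0, 0, 15],
    [0, 0, 0],
    [0, 0, 0]
  ],
  "yaw": [0, 0, 0, 0, 0, 0, 0, 0]
}}

```text
time_s: 10.68
position: [0.4556, -0.1752, 0.1514]
ee_rot: [[0.857, 0.001, -0.516], [0.516, -0.001, 0.857], [0.001, -1.0, -0.001]]
wrist_force: [-0.4, 0.5, -1.4]
gripper_width: 0.0191
```

```bash
python3 - <<'E'
from h import *
s=ctrl.sense();print(s['time_s'],s['position'],s['wrist_force'],s['gripper_width'],s['q'])
im=ctrl.get_image('wrist');cv2.imwrite('pics/w6.png',im[:,:,::-1])
E
```

```text
10.6833 [ 0.4555987  -0.17515164  0.15144664] [-0.42217585  0.50047307 -1.35854667] 0.019121765987314677 [-4.97117419e-01  2.43157783e-01 -3.18353573e-01  1.00785168e+00
  6.68657109e-05 -1.03928828e+00]
```

View pics/w6.png

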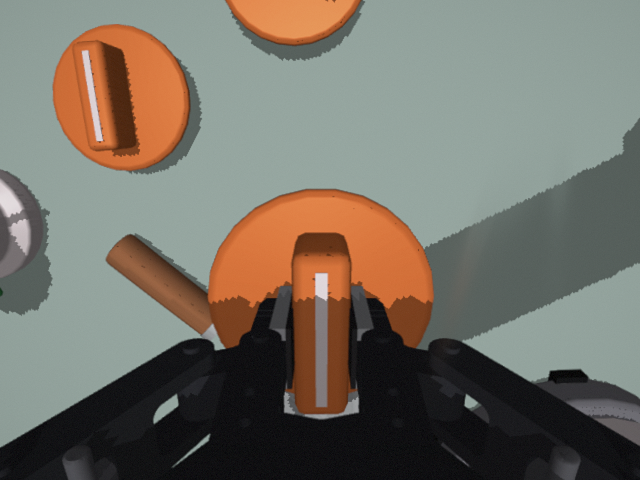

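```bash
cat > capfit.py <<'E'
from h import *
def fit(img=None):
    s=ctrl.sense();c=ctrl.calibration('wrist');im=ctrl.get_image('wrist') if img is None else img
    m=mask(im,(5,150,50),(18,255,255))
    _,l,st,ce=cv2.connectedComponentsWithStats(m)
    cs,_=cv2.findContours((l==l[265,270]).astype(np.uint8),cv2.RETR_EXTERNAL,cv2.CHAIN_APPROX_NONE)
    k=max(cs,key=len)[:,0];k=cv2.convexHull(k)[:,0]
    k=k[k[:,1]<310]
    z=s['position'][2]-.0315+.026
    # known radius fit
    from scipy.optimize import least_squares
    w=onz(c,k,z)[:,:2]
    f=least_squares(lambda p:np.hypot(*(w-p).T)-.047,s['position'][:2],loss='soft_l1',f_scale=.001)
    print('disc',f.x,'tcp',s['position'],'res',abs(f.fun).mean(),fitcirc(w))
    d=f.x-s['position'][:2];x=s['ee_rot'][:2,0];zz=s['ee_rot'][:2,2];print('offset along bar(x)',d@x,'jaw(z)',d@zz,'psi',np.degrees(np.arctan2(zz[1],zz[0])))
E
python3 -c "
from capfit import *
fit(cv2.imread('pics/w6.png')[:,:,::-1].copy())"
```

```text
disc [ 0.45461281 -0.17458425] tcp [ 0.45455574 -0.17458387  0.15020435] res 0.0002776511379309155 (array([ 0.45617229, -0.1741295 ]), np.float64(0.0482200799266362))
offset along bar(x) 4.869032507866522e-05 jaw(z) -2.9772406903962224e-05 psi 121.06699903679448
```

```bash
python3 -c "
from h import *
print(fitcirc(np.array([(0.4617,.1395),(.5051,.0679),(.5824,.0432),(.6576,.0748),(.4649,.1261),(.6481,.0668)])))"
```

```text
(array([0.5773023 , 0.16064503]), np.float64(0.11755074789141808))
```

{"name": "play_rows", "arguments": {
  "claw": [0, 0, 0, 0, 0, 0, 0, 0],
  "offset": [
    [13, 37, 0],
    [13, 37, 0],
    [13, 37, 0],
    [13, 37, 0],
    [13, 37, 0],
    [13, 37, 0],
    [13, 37, 0],
    [13, 37, 0]
  ],
  "yaw": [0.04, 0.04, 0.04, 0.04, 0.04, 0.04, 0.04, 0.03]
}}

```text
time_s: 11.4
position: [0.5576, 0.1229, 0.1484]
ee_rot: [[0.657, -0.005, -0.754], [0.754, -0.001, 0.657], [-0.004, -1.0, 0.003]]
wrist_force: [-0.3, -0.5, -1.2]
gripper_width: 0.0189
```

{"name": "play_rows", "arguments": {
  "claw": [0, 0, 0, 0],
  "offset": [
    [17, 34, 0],
    [0, 0, 0],
    [0, 0, 0],
    [0, 0, 0]
  ],
  "yaw": [0, 0, 0, 0]
}}

```text
time_s: 11.73
position: [0.5745, 0.1548, 0.1489]
ee_rot: [[0.658, -0.004, -0.753], [0.753, -0.001, 0.658], [-0.004, -1.0, 0.003]]
wrist_force: [-0.1, -0.6, -1.2]
gripper_width: 0.0189
```

```bash
python3 - <<'E'
from capfit import *
s=ctrl.sense();print(s['time_s'],s['position'],s['wrist_force'],s['gripper_width'])
im=ctrl.get_image('wrist');cv2.imwrite('pics/w7.png',im[:,:,::-1]);fit(im)
im=ctrl.get_image('scene');cv2.imwrite('pics/s7.png',cv2.resize(im[220:420,220:440],None,fx=3,fy=3,interpolation=cv2.INTER_CUBIC)[:,:,::-1])
E
```

```text
11.7333 [0.57447626 0.15475809 0.14890939] [-0.08722341 -0.63841075 -1.15336722] 0.01892461647267853
disc [0.57477675 0.15408943] tcp [0.57459076 0.15415887 0.14946207] res 0.00016865107225911313 (array([0.57497384, 0.15428551]), np.float64(0.04721351709996818))
offset along bar(x) 7.030353175680286e-05 jaw(z) -0.0001856672365798685 psi 138.78831926214554
```

View pics/w7.png

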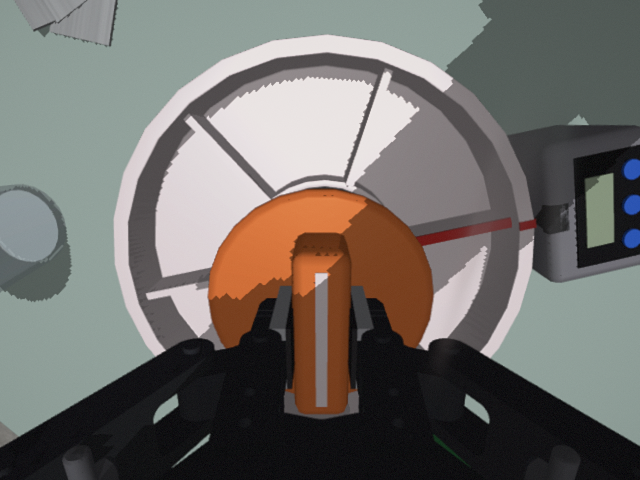

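View pics/s7.png

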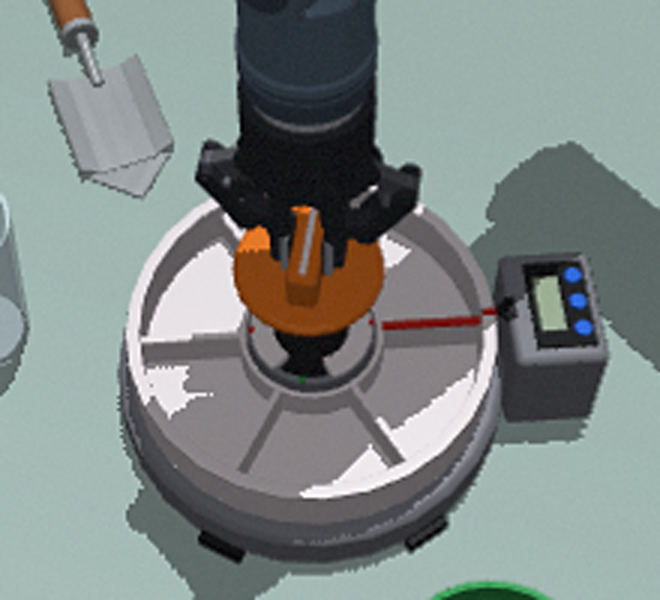

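```bash
python3 - <<'E'
from h import *
c=ctrl.calibration('wrist');im=cv2.imread('pics/w7.png')[:,:,::-1].copy();hsv=cv2.cvtColor(im,cv2.COLOR_RGB2HSV)
h=hsv[...,0].astype(int)
m=((hsv[...,1]<25)&(hsv[...,2]>90)).astype(np.uint8);m[330:]=0;m[:,545:]=0;m[:30]=0;m[:,:100]=0
cs,_=cv2.findContours(m,cv2.RETR_EXTERNAL,cv2.CHAIN_APPROX_NONE)
k=cv2.convexHull(max(cs,key=len))[:,0];k=k[k[:,1]<300];w=onz(c,k,.085)[:,:2]
cc,r=fitcirc(w)
for _ in range(8):
    e=np.hypot(*(w-cc).T)-r;ok=abs(e)<max(.001,2*np.median(abs(e)));cc,r=fitcirc(w[ok])
print(cc,r,ok.sum(),len(ok),np.median(abs(e)))
E
```

```text
[0.56029957 0.16350338] 0.13607155652705438 11 14 0.002494681089586101
```

{"name": "play_rows", "arguments": {
  "claw": [0, 0, 0, 0, 0, 0, 0, 0],
  "offset": [
    [3, 6, 0],
    [0, 0, 0],
    [0, 0, -10],
    [0, 0, -10],
    [0, 0, -5],
    [0, 0, 0],
    [0, 0, 0],
    [0, 0, 0]
  ],
  "yaw": [0, 0, 0, 0, 0, 0, 0, 0]
}}

```text
time_s: 12.5
position: [0.5791, 0.161, 0.1262]
ee_rot: [[0.658, -0.0, -0.753], [0.753, 0.0, 0.658], [-0.0, -1.0, 0.0]]
wrist_force: [-0.2, -0.4, -1.2]
gripper_width: 0.0192
```

{"name": "play_rows", "arguments": {
  "claw": [0, 0, 0, 0, 0, 0, 0, 0],
  "offset": [
    [-1.5, -0.5, -5],
    [0, 0, -5],
    [0, 0, -4],
    [0, 0, -3],
    [0, 0, -2],
    [0, 0, -2],
    [0, 0, 0],
    [0, 0, 0]
  ],
  "yaw": [0, 0, 0, 0, 0, 0, 0, 0]
}}

```text
time_s: 13.17
position: [0.5776, 0.1606, 0.1052]
ee_rot: [[0.658, -0.0, -0.753], [0.753, 0.0, 0.658], [-0.0, -1.0, 0.0]]
wrist_force: [-0.2, 0.7, -1.6]
gripper_width: 0.0189
```

```bash
python3 - <<'E'
from capfit import *
s=ctrl.sense();print(s['time_s'],s['position'],s['wrist_force'],s['gripper_width'])
im=ctrl.get_image('scene');cv2.imwrite('pics/s8.png',cv2.resize(im[220:420,220:440],None,fx=3,fy=3,interpolation=cv2.INTER_CUBIC)[:,:,::-1])
E
```

```text
13.1667 [0.57756789 0.16062198 0.10520263] [-0.21869902  0.69484208 -1.62654375] 0.01891688730504978
```

View pics/s8.png

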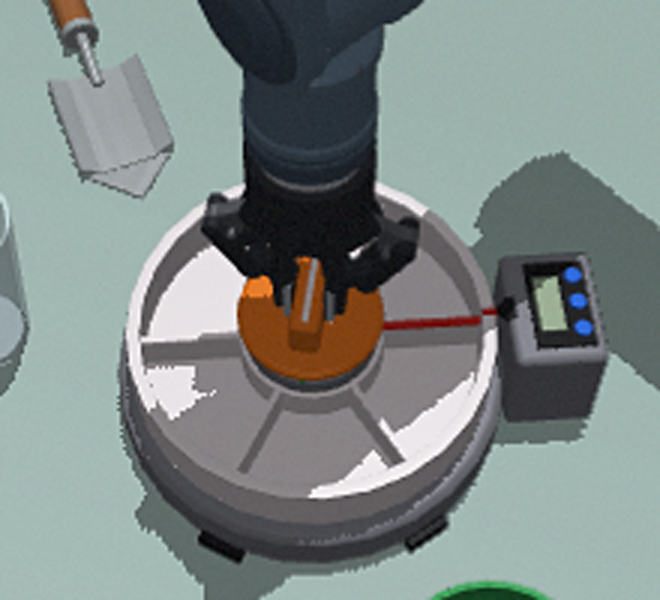

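{"name": "play_rows", "arguments": {
  "claw": [0, 0, 0, 0, 0, 0],
  "offset": [
    [0, 0, -3],
    [0, 0, -3],
    [0, 0, -2],
    [0, 0, -2],
    [0, 0, 0],
    [0, 0, 0]
  ],
  "yaw": [0, 0, 0, 0, 0, 0]
}}

```text
time_s: 13.72
position: [0.5784, 0.1607, 0.0963]
ee_rot: [[0.658, 0.002, -0.753], [0.753, 0.0, 0.658], [0.002, -1.0, -0.001]]
wrist_force: [-1.0, -1.4, 6.4]
gripper_width: 0.0192
```

{"name": "play_rows", "arguments": {
  "claw": [0, 0, 0, 0, 0, 0, 0, 0],
  "offset": [
    [-0.5, 0, -1.5],
    [0, 0, 0],
    [0, 0, 0],
    [0, 0, 0],
    [0, 0, 0],
    [0, 0, 0],
    [0, 0, 0],
    [0, 0, 0]
  ],
  "yaw": [0, 0, -0.08, -0.08, -0.08, -0.08, -0.08, 0]
}}

```text
time_s: 14.38
position: [0.5785, 0.1606, 0.0953]
ee_rot: [[0.901, 0.003, -0.434], [0.434, 0.0, 0.901], [0.003, -1.0, -0.001]]
wrist_force: [-0.4, -0.8, 6.4]
gripper_width: 0.0195
```

{"name": "play_rows", "arguments": {
  "claw": [0, 0, 0, 0, 0, 0, 0, 0],
  "offset": [
    [-0.3, 0, 0],
    [-0.3, 0, 0],
    [0, 0, 0],
    [0, 0, 0],
    [0, 0, 0],
    [0, 0, 0],
    [0, 0, 0],
    [0, 0, 0]
  ],
  "yaw": [-0.08, -0.08, -0.08, -0.08, -0.08, -0.08, -0.08, 0]
}}

```text
time_s: 15.05
position: [0.5778, 0.1607, 0.0953]
ee_rot: [[0.994, 0.003, 0.11], [-0.11, 0.0, 0.994], [0.003, -1.0, 0.001]]
wrist_force: [-0.7, -0.8, 6.6]
gripper_width: 0.019
```

```bash
python3 - <<'E'
from capfit import *
s=ctrl.sense();print(s['time_s'],s['position'],s['wrist_force'],s['wrist_torque'],s['gripper_width'],s['ee_rot'][:,2],s['q'])
im=ctrl.get_image('wrist');cv2.imwrite('pics/w9.png',im[:,:,::-1])
E
```

```text
15.05 [0.57782278 0.16069292 0.09525097] [-0.68100589 -0.78218822  6.58202469] [-0.06292337  0.18398146 -0.03438393] 0.019026574326120024 [1.10394476e-01 9.93887521e-01 8.09569996e-04] [ 1.65534372e-01  4.94204905e-01 -9.85293675e-02  9.74899950e-01
 -5.46762333e-05  2.76155502e-01]
```

View pics/w9.png

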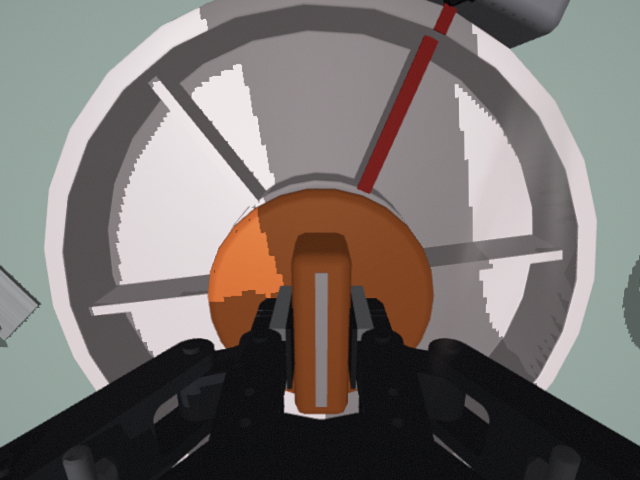

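{"name": "play_rows", "arguments": {
  "claw": [0, 0, 0, 0, 0, 0, 0],
  "offset": [
    [-0.3, 0, 0],
    [0, 0, 0],
    [0, 0, 0],
    [0, 0, 0],
    [0, 0, 0],
    [0, 0, 0],
    [0, 0, 0]
  ],
  "yaw": [-0.08, -0.08, -0.08, -0.08, -0.06, 0, 0]
}}

```text
time_s: 15.68
position: [0.5775, 0.1608, 0.0952]
ee_rot: [[0.883, 0.003, 0.469], [-0.469, 0.001, 0.883], [0.002, -1.0, 0.002]]
wrist_force: [-1.1, -0.1, 7.1]
gripper_width: 0.0191
```

```bash
python3 - <<'E'
from capfit import *
s=ctrl.sense();print(s['time_s'],s['position'],s['wrist_force'],s['wrist_torque'],s['gripper_width'],np.degrees(np.arctan2(s['ee_rot'][1,2],s['ee_rot'][0,2])))
im=ctrl.get_image('wrist');cv2.imwrite('pics/w10.png',im[:,:,::-1]);fit(im)
E
```

```text
15.6833 [0.57753176 0.16083879 0.09524888] [-1.06329101 -0.14579198  7.11172668] [ 0.01516512  0.18171823 -0.08901407] 0.019125755133407314 62.035829503882574
disc [0.57738797 0.16106829] tcp [0.57750599 0.16084897 0.09526362] res 7.54263400879416e-05 (array([0.57754944, 0.16097913]), np.float64(0.04713135769459249))
offset along bar(x) -0.0002070704212217929 jaw(z) 0.00013838853593407742 psi 62.040806658832786
```

View pics/w10.png

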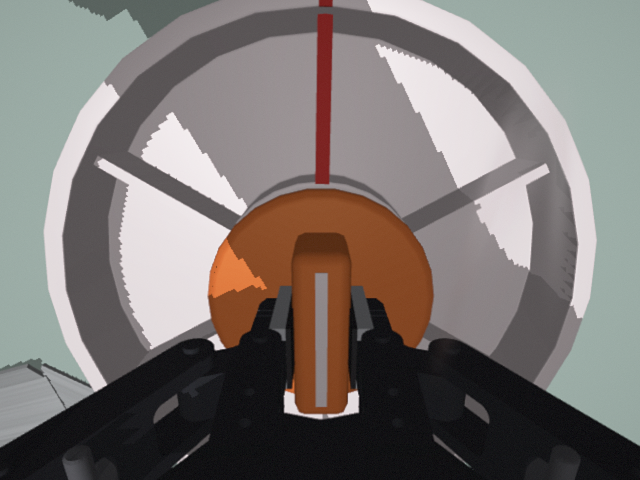

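{"name": "play_rows", "arguments": {
  "claw": [0, 0, 0, 0, 0],
  "offset": [
    [0, 0, 2],
    [0, 0, 2],
    [0, 0, 1.5],
    [0, 0, 0],
    [0, 0, 0]
  ],
  "yaw": [0, 0, 0, 0, 0]
}}

```text
time_s: 16.15
position: [0.5774, 0.1608, 0.1001]
ee_rot: [[0.883, 0.003, 0.469], [-0.469, 0.001, 0.883], [0.002, -1.0, 0.002]]
wrist_force: [1.4, 0.1, 4.7]
gripper_width: 0.019
```

{"name": "play_rows", "arguments": {
  "claw": [0.5, 0.5, 0.5, 0.5, 0.5, 0.5],
  "offset": [
    [0, 0, 0],
    [0, 0, 0],
    [0, 0, 0],
    [0, 0, 0],
    [0, 0, 0],
    [0, 0, 0]
  ],
  "yaw": [0, 0, 0, 0, 0, 0]
}}

```text
time_s: 16.65
position: [0.5759, 0.1605, 0.0989]
ee_rot: [[0.883, -0.001, 0.469], [-0.469, -0.0, 0.883], [-0.001, -1.0, -0.0]]
wrist_force: [-0.6, 0.3, 0.7]
gripper_width: 0.0428
```

{"name": "play_rows", "arguments": {
  "claw": [0.5, 0.5, 0.5, 0.5, 0.5, 0.5, 0.5, 0.5],
  "offset": [
    [0, 0, 10],
    [0, 0, 20],
    [0, 0, 30],
    [0, 0, 30],
    [-20, -20, 20],
    [-30, -40, 10],
    [-30, -40, 0],
    [-30, -40, 0]
  ],
  "yaw": [0, 0, 0, 0, 0, 0, 0, 0]
}}

```text
time_s: 17.32
position: [0.4816, 0.0404, 0.2193]
ee_rot: [[0.884, 0.004, 0.467], [-0.467, -0.0, 0.884], [0.003, -1.0, 0.001]]
wrist_force: [0.6, -1.6, 1.2]
gripper_width: 0.0426
```

{"name": "play_rows", "arguments": {
  "claw": [0.5, 0.5, 0.5, 0.5, 0.5, 0.5, 0.5, 0.5],
  "offset": [
    [-20, -40, 0],
    [-20, -40, 0],
    [-10, -40, 0],
    [0, -40, 0],
    [0, -40, 0],
    [0, 0, 0],
    [0, 0, 0],
    [0, 0, 0]
  ],
  "yaw": [0, 0, 0, 0, 0, 0, 0, 0]
}}

```text
time_s: 17.98
position: [0.4343, -0.153, 0.2179]
ee_rot: [[0.883, 0.0, 0.469], [-0.469, 0.001, 0.883], [-0.0, -1.0, 0.001]]
wrist_force: [0.6, 0.1, -0.1]
gripper_width: 0.0428
```

```bash
python3 - <<'E'
from line import *
s=ctrl.sense();print(s['time_s'],s['position'],s['wrist_force'],s['gripper_width'])
C=np.array([.5775,.1603])
for n,b in(('top',(185,120,335,290)),('scene',(220,240,440,420))):
    im=ctrl.get_image(n);c=ctrl.calibration(n);line(im,c,C,152)
    x0,y0,x1,y1=b
    cv2.imwrite(f'pics/{n}f.png',cv2.resize(im[y0:y1,x0:x1],None,fx=3.3,fy=3.3,interpolation=cv2.INTER_CUBIC)[:,:,::-1])
    hsv=cv2.cvtColor(im,cv2.COLOR_RGB2HSV)
    m=mask(im,(5,150,50),(18,255,255));m2=np.zeros_like(m);m2[y0:y1,x0:x1]=m[y0:y1,x0:x1]
    cs,_=cv2.findContours(m2,cv2.RETR_EXTERNAL,cv2.CHAIN_APPROX_NONE);k=cv2.convexHull(max(cs,key=len))[:,0]
    w=onz(c,k,.096);print(n,'disc',fitcirc(w))
    u0,v0,uw,vw=cv2.boundingRect(k)
    st=np.zeros_like(m);st[v0+4:v0+vw-4,u0+4:u0+uw-4]=((hsv[...,1]<120)&(hsv[...,2]>90))[v0+4:v0+vw-4,u0+4:u0+uw-4]
    kk,l,S,ce=cv2.connectedComponentsWithStats(st)
    for i in range(1,kk):
        if S[i,4]>8:
            vv,uu=np.nonzero(l==i)
            for z in(.12,.128,.136):
                w=onz(c,np.c_[uu,vv],z)[:,:2];d=np.linalg.svd(w-w.mean(0))[2][0];print(n,z,S[i,4],w.mean(0),np.degrees(np.arctan2(d[1],d[0]))%180)
E
```

```text
17.9833 [ 0.43430933 -0.15301862  0.2178851 ] [ 0.61017109  0.13360854 -0.0690983 ] 0.04280699137628561
0.074 151.04 65
0.085 150.95 10
top disc (array([0.57690867, 0.15988123]), np.float64(0.04692704286069349))
top 0.12 10 [0.60583172 0.19013855] 136.60510350444457
top 0.128 10 [0.60374925 0.18843622] 136.60510350444497
top 0.136 10 [0.60166677 0.18673389] 136.60510350444477
top 0.12 53 [0.58050203 0.1614943 ] 152.0005832489712
top 0.128 53 [0.57864315 0.16004483] 152.0005832489712
top 0.136 53 [0.57678427 0.15859535] 152.00058324897117
top 0.12 10 [0.53687262 0.18811761] 45.594128095712875
top 0.128 10 [0.53539888 0.18643313] 45.59412809571265
top 0.136 10 [0.53392513 0.18474864] 45.59412809571327
top 0.12 11 [0.53750124 0.1201938 ] 149.02717292859643
top 0.128 11 [0.53602194 0.11910889] 149.027172928596
top 0.136 11 [0.53454264 0.11802399] 149.02717292859623
0.074 151.26 78
0.085 151.2 11
scene disc (array([0.57968816, 0.16043943]), np.float64(0.04743118141708442))
scene 0.12 15 [0.5381754  0.16414829] 77.63733747017986
scene 0.128 15 [0.54114283 0.16817481] 77.63733747018006
scene 0.136 15 [0.54411026 0.17220134] 77.63733747017993
scene 0.12 63 [0.57675761 0.15462077] 152.644494140368
scene 0.128 63 [0.57934687 0.15874068] 152.64449414036798
scene 0.136 63 [0.58193614 0.16286059] 152.64449414036798
```

View pics/topf.png

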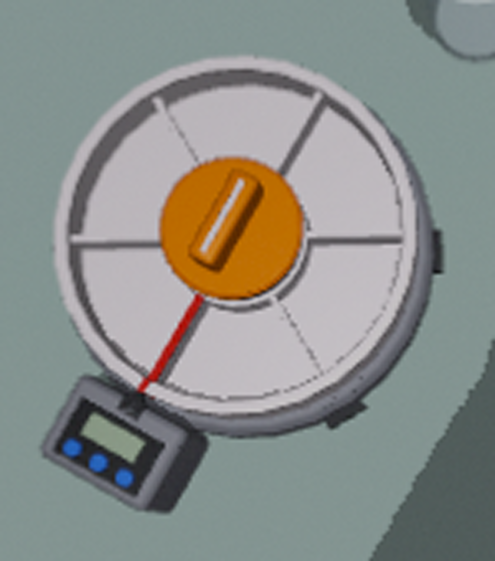

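View pics/scenef.png

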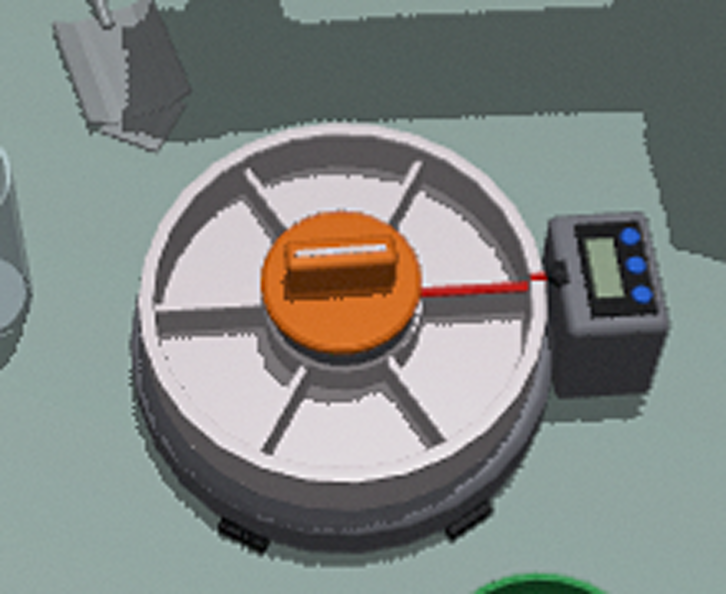

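```bash
python3 -c "
from workcell import ctrl
print(ctrl.hand_in())"
```

```text
the job is handed in; nothing more can be done
None
```

The feeder is ready, and I handed the job in at about 18 s of the 72 s allowed. I pinched the tray's rim and turned it about 123° counter-clockwise to bring the start line to the pointer. I then fitted the leftmost orange cap in the hub gaps, pressed it down, turned it 77° clockwise, eased it up, released it and backed the arm off.

| Last check | Measured | Should be |
|---|---|---|
| Start line angle | 151.0–151.3° | 151.8° (the pointer), so 1–2 mm off along the rim; 7 mm allowed |
| Cap bar angle | 152.0° (top camera), 152.6° (scene camera) | 151.8°; 16° allowed |
| Cap centre from hub axis | within about 1–2 mm | below 6 mm |
| Bar top height, both views | about 128 mm | 128 mm (locked, sprung up) |

- **Disagreement:** the cameras differed by up to about 3 mm on the hub's position, most in x. I used about (0.577, 0.161), close to the circle the rim traced while I turned it, and the cap went in without resistance.
- **Bystanders:** nothing touched them as far as I could tell. I did not measure their final positions.

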